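# Start up the soldering bench

## Robot

A 7-joint arm with a two-finger parallel gripper is mounted at the origin on the work surface. World frame = base frame: x ahead of the robot, y to its left, z up, the work surface at z = 0. Lengths are in m, angles in rad, forces in N, time in s.
With the tool pointing down it reaches from about 0.35 to 0.9 m from the base axis. Payload 19.9 kg.
Tool frame: the origin (TCP) lies between the finger pads; the fingertips stand 19 mm ahead of it and the grasp point (between the pads) is the TCP; z points along the fingers, y is the line along which they close (so a half turn about z gives the same grasp; the last joint's range is limited). The gripper opens to 94 mm and grips with 3 to 60 N. Pads are 16 mm wide; open, the fingers measure 119 mm over their backs; the gripper's body (75 mm by 177 mm) begins 78 mm behind the grasp point.
Start: joints at [-1.244, 0.417, -0.01, 1.614, 0.005, 1.111, -0.053], TCP at [0.225, 0.583, 0.224] pointing down, gripper open.
Joint ranges: [-2.81, 2.81], [-0.39, 2.02], [-1.27, 1.25], [0.06, 2.57], [-1.19, 4.33], [0.19, 2], [-2.82, 2.82]. Speed limits (rad/s): [1.89, 1.89, 2.39, 2.39, 3.01, 3.01, 3.01].

## Interface

Orientations are given as a 3x3 rotation matrix whose columns are the frame's x, y, z axes.
In Python, from rig import robot gives the robot as it stands. Calls block until the motion is done:
- robot.move_ptp(position, orientation): joint-space move of the TCP to a pose.
- robot.move_linear(position, velocity=0.15, frame=None, threshold=None): straight line of the TCP; frame=None keeps the orientation; velocity is the mean speed in m/s. With threshold (N) it stops when the force on the tool has changed by that much, and returns True; else False.
- robot.goto_joints(angles): joint-space move.
- robot.gripper_to(opening): finger opening in m; the grip force is fixed at half the most; returns when the fingers have stopped.
- robot.pause(seconds).
- robot.ik(position, orientation): joint angles nearest the present ones, or None.
- robot.get_state(): the state.
- robot.grab_frame(name): name is "scene" or "top" or "wrist"; returns the picture (384x512x3 uint8, red, green, blue); there is no depth.
- robot.camera_info(name): a dict with "fx", "fy", "cx", "cy" (pixels), "dist" ([k1, k2, p1, p2, k3] as OpenCV has them; the pictures are not rectified), "rvec" (rotation vector, rad) and "tvec" (3), from world to camera coordinates, as OpenCV has them. Camera axes: x right, y down, z forward; pixel columns grow to the right and rows downward; lengths in m; the calibration is good to about 2 mm. A picture is of the moment at which its call begins: read the wrist's pose just before it. camera_info takes no time and is no camera call; for the wrist camera it gives the pose at the moment of the call.
A pose or a line that the arm cannot do raises robot.PlanningError and nothing moves.
- robot.sign_off(): hands the job in; it is judged then, once.
The state is a dict: "time": time; "qpos": joint angles; "joint_vel": joint speeds; "effort": joint torques, N m; "ee_pos": TCP position; "tool_rot": TCP orientation; "force": force on the tool from outside, world axes, zero at the start; "moment": the same for the moment, N m; "opening": finger opening in m; "grasp_force": force on a finger pad.
Only numpy, scipy, OpenCV 4.12 (cv2) and the standard library are available. Lean on these libraries where they do the work, as an engineer would, in place of code of your own. Each camera call takes 0.05 s, during which the arm holds its last target. There are 200 camera calls.

## Task

Get the bench ready for soldering: first switch on the fume extractor with the rocker switch on its top, then switch on the soldering station with the rocker switch on its sloping panel, and then tap the middle one of the station's three square preset keys and let it spring back. A light touch of the fingertips is enough for each; press no other key, pick nothing up, and leave the extractor and the small things around standing where they are.

Things in the scene. Friction and masses are not known exactly. Their poses are not given: they have to be found in the camera images.
- extractor: Free-standing bench fume extractor, about 1.1 kg, loose: grey upright housing 84 mm deep (x), 166 mm wide (y), on a black foot 110 x 170 mm; flat top 200 mm above the table. Origin: centre of its underside; x axis from the barred filter face (towards the robot) to the fan at the back, z up. A black rocker switch is in the middle of the top.
- fan_rocker (a joint): Extractor's rocker: black paddle 28 mm long (along x), 20 wide, in a 36 x 28 mm frame 3 mm high. 0 = off: near half level, 6 mm above the top; far half stands up at 0.30 rad, its end 10 mm above the top. 0.30 rad = on: far half pressed level. Press it down near its end: 1 to 4 N all the way; it stays where left, so press until level. The frame gives 1 mm per 4 N, then springs back.
- fan_rocker_on (a point): Point to press: middle of the top face of the far (raised) half of the extractor's rocker, 9 mm along it from the ridge; its end is 5 mm further. While off it lies 8.6 mm behind the centre of the extractor's top and 8.7 mm above that top, with the extractor's axes (x to the back, z up); it goes down 2.7 mm when switched on.
- station: Soldering station: black console fixed to the table, 190 mm deep (x), 230 wide (y), 50 high in front; its grey panel slopes up away from the robot at 15 degrees to 88 mm. On it: three square keys low left, a display above them, rocker low right, knob (14 mm high) above the rocker. An iron leans on the left flank (y +0.12 to +0.17, 115 mm high). Origin: centre of underside; x to the back, y left.
- power_rocker (a joint): Station's rocker, low on the right of the sloping panel; same kind and size as the extractor's, lengthwise up the slope. 0 = off: lower half parallel to the panel, 6 mm above it; upper half stands up at 0.30 rad. 0.30 rad = on: upper half pressed down. About 1 to 4 N near the end, all the way; it stays where it is left, so press until parallel to the panel.
- power_rocker_on (a point): Point to press: middle of the top face of the upper (raised) half of the station's rocker, 8.7 mm above the panel while off; it goes 2.7 mm towards the panel when switched on. While off its x axis points up the slope of the panel and its z axis squarely out of the panel.
- preset_1 (a joint): Travel (m) of the left key of the row: not to be pressed. 0 = up, 0.005 = fully down. All three keys are alike: black, 18 mm square, 8 mm proud of the panel, in a row across it, centres 38 mm apart, pressed squarely into the panel; sprung, 1.4 N to start moving, 3.2 N half-way (where it acts), 4.9 N fully down.
- preset_2 (a joint): Travel (m) of the middle key of the row of three: the one to tap. 0 = up, 0.005 = fully down.
- preset_2_top (a point): Centre of the top face of the middle preset key; x axis up the slope of the panel, z axis squarely out of the panel.
- preset_3 (a joint): Travel (m) of the right key of the row of three (nearest the rocker): not to be pressed. 0 = up, 0.005 = fully down.
- spool: Loose spool of solder lying flat in front of the extractor: blue flanges 58 mm across, 34 mm high. Origin: centre of its underside. To be left alone.
- cleaner: Loose round steel pot of brass tip-cleaning turnings beside the station's right flank: 80 mm across, 54 mm high. Origin: centre of its underside. To be left alone.
- flux_tin: Loose small round aluminium flux tin in front of the station: 44 mm across, 23 mm high. Origin: centre of its underside. To be left alone.
Mind the look-alikes: they are no part of the job. Leave any yellow look-alike of the extractor alone.

How it is judged:
On the way, in this order (a step that is already met when the one before it is completed fails the run):
1. the fume extractor is switched on (value of joint fan_rocker above 0.23 rad), for 0.2 s.
2. the soldering station is switched on (value of joint power_rocker above 0.23 rad), for 0.2 s.
3. the middle preset key is pressed (value of joint preset_2 above 0.0025 m), for 0.05 s.
At the end, for the whole second after the job is handed in: Both rocker switches are on (over 0.23 of 0.30 rad), all three preset keys are up again (under 1 mm of travel), the extractor stands upright and at rest within 15 mm of where it was, and spool, tip cleaner and flux tin stand within 15 mm of where they were (value of joint each of fan_rocker, power_rocker above 0.23 rad and value of joint each of preset_1, preset_2, preset_3 below 0.001 m and distance of each of extractor, spool, cleaner, flux_tin from where it was at the start of the episode below 0.015 m and angle between extractor's own z axis and vertical below 0.05 rad and linear speed of extractor below 0.02 m/s); the robot touches nothing.
It fails at once if out of order: the station is switched on before the extractor, or the middle preset key is pressed before the station is on ((value of joint power_rocker above 0.2 rad and value of joint fan_rocker below 0.15 rad) or (value of joint preset_2 above 0.002 m and value of joint power_rocker below 0.15 rad)).
It fails at once if another preset key is pressed (value of joint any of preset_1, preset_3 above 0.002 m).
It fails at once if the extractor or the station is pushed hard instead of touched lightly (over 20 N) (contact force between any of the fingers, the arm and extractor above 20 N or contact force between any of the fingers, the arm and station above 20 N).
It fails at once if the extractor is shifted, tipped or lifted (distance of extractor from where it was at the start of the episode above 0.015 m or angle between extractor's own z axis and vertical above 0.15 rad).
It fails at once if the spool, tip cleaner or flux tin is shifted or picked up (distance of any of spool, cleaner, flux_tin from where it was at the start of the episode above 0.015 m).
It also fails if it takes over 54 s, if anything falls off the work surface, if the arm or the gripper's body presses on something with over 40 N, if the wrist force passes 120 N, or if a joint passes its speed limit or range.

## Working session

There is one attempt and no reset: what is moved stays moved. The work goes in short steps, each a Python script; the robot and the scene stay as the last script left them, time stands still between calls to the robot, and variables do not carry over. Pictures are saved under pics/ and viewed, at most 10 in all, crops included, and the job is handed in when it is done.

```bash
mkdir -p pics
python3 - <<'E'
from rig import robot
import cv2
for n in("scene","top"):
    im=robot.grab_frame(n); cv2.imwrite(f"pics/{n}0.png",im[:,:,::-1]); print(n,robot.camera_info(n))
print(robot.get_state()["time"])
E
```

```text
scene {'fx': 453.121629229977, 'fy': 453.121629229977, 'cx': 253.1791117489573, 'cy': 193.84922522991664, 'dist': array([-0.01235763,  0.        ,  0.        ,  0.        ,  0.        ]), 'rvec': array([ 0.70211929,  2.96128402, -0.46481289]), 'tvec': array([ 0.36205673, -0.3103419 ,  1.99529873])}
top {'fx': 425.97492411430125, 'fy': 425.97492411430125, 'cx': 256.6074962636678, 'cy': 186.65501294716103, 'dist': array([0.00581062, 0.        , 0.        , 0.        , 0.        ]), 'rvec': array([ 2.11428167, -2.12383024,  0.2167051 ]), 'tvec': array([0.15835539, 0.49230265, 1.61619072])}
0.1
```

View pics/scene0.png

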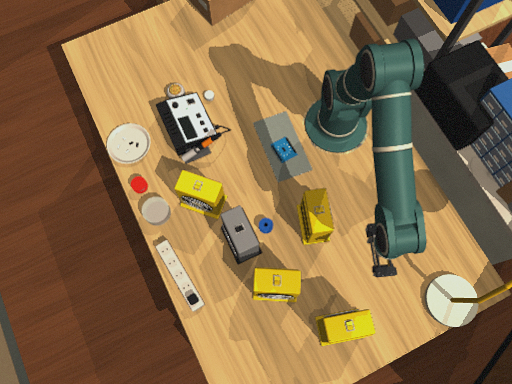

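View pics/top0.png

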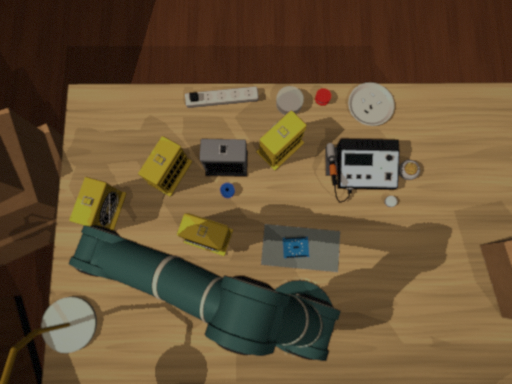

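Candidates in the top view: grey extractor (224,152), and yellow look-alikes at (97,203), (165,165), (283,138) and (204,232). I choose the grey one. The station is at (369,163). Next, close crops of both.

```bash
cat > cam.py <<'E'
import numpy as np, cv2
from rig import robot
def ray(ci,uv):
    K=np.array([[ci['fx'],0,ci['cx']],[0,ci['fy'],ci['cy']],[0,0,1]])
    p=cv2.undistortPoints(np.array([[uv]],float),K,ci['dist'])[0,0]
    R=cv2.Rodrigues(ci['rvec'])[0]
    return -R.T@ci['tvec'], R.T@np.array([p[0],p[1],1])
def on_plane(ci,uv,n,d):   # n.X=d
    c,r=ray(ci,uv); n=np.array(n,float)
    return c+r*(d-n@c)/(n@r)
def proj(ci,P):
    K=np.array([[ci['fx'],0,ci['cx']],[0,ci['fy'],ci['cy']],[0,0,1]])
    return cv2.projectPoints(np.array(P,float).reshape(-1,1,3),ci['rvec'],ci['tvec'],K,ci['dist'])[0][:,0]
E
python3 - <<'E'
import cv2,numpy as np
from cam import *
im=cv2.imread("pics/top0.png")
a=cv2.resize(im[130:190,192:257],None,fx=6,fy=6,interpolation=cv2.INTER_CUBIC)
b=cv2.resize(im[130:210,325:405],None,fx=5,fy=5,interpolation=cv2.INTER_CUBIC)
h=400;a=cv2.copyMakeBorder(a,0,40,0,10,0)
cv2.imwrite("pics/crop0.png",np.hstack([a,b]))
ci=robot.camera_info("top")
for uv,z in(((224,150),.2),((228,190),.034),((391,201),.023),((410,170),.054),((369,163),.07)): print(uv,on_plane(ci,uv,[0,0,1],z).round(3))
s=robot.get_state();print(s['tool_rot'].round(3),s['force']);print(robot.camera_info("wrist"))
E
```

```text
(224, 150) [0.598 0.274 0.2  ]
(228, 190) [0.483 0.269 0.034]
(391, 201) [ 0.438 -0.374  0.023]
(410, 170) [ 0.556 -0.447  0.054]
(369, 163) [ 0.581 -0.283  0.07 ]
[[-0.933  0.36  -0.   ]
 [ 0.36   0.933 -0.001]
 [-0.    -0.001 -1.   ]] [-1.02916194  0.00457879 -0.64524052]
{'fx': 311.33399767699046, 'fy': 311.33399767699046, 'cx': 252.9095453923528, 'cy': 192.20931221700155, 'dist': array([0.02300208, 0.        , 0.        , 0.        , 0.        ]), 'rvec': array([-2.39599299, -1.64489832, -0.22638888]), 'tvec': array([-0.62481697, -0.02968161,  0.39148336])}
```

View pics/crop0.png

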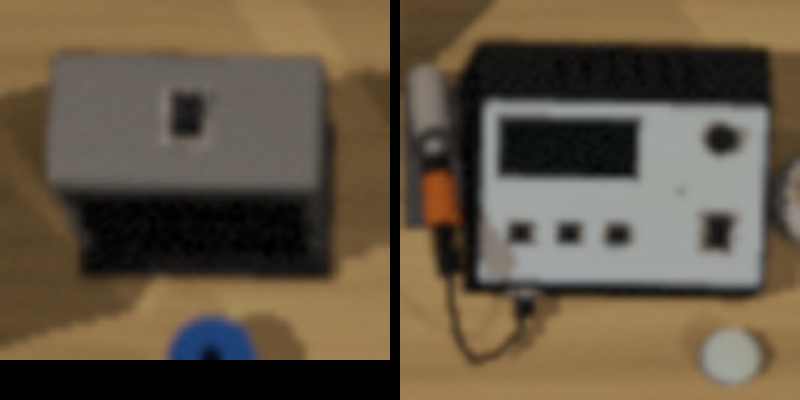

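The crops confirm it: the grey extractor's rocker is at about pixel (222.9,148.8). The station's key row is at v≈176, with the middle key at (358.6,176), and its rocker is at (388,176). Now a closer look with the wrist camera.

Run:
```python
import cv2
from cam import *
s=robot.get_state(); ci=robot.camera_info("wrist"); c,_=ray(ci,(0,0)); R=s['tool_rot']
off=R.T@(c-s['ee_pos']); Rc=cv2.Rodrigues(ci['rvec'])[0]; print("cam in tool",off.round(3)); print((Rc@R).round(3))
t=robot.camera_info("top"); 
px=lambda x,y,f,ox,oy:(ox+(x+.5)/f-.5,oy+(y+.5)/f-.5)
r=on_plane(t,px(188,115,6,192,130),[0,0,1],.206); print("rocker",r.round(4))
for x,y in((50,55),(323,60),(320,190),(50,188)): print(on_plane(t,px(x,y,6,192,130),[0,0,1],.2).round(4))
Rd=np.array([[-1,0,0],[0,1,0],[0,0,-1.]])
robot.move_linear(s['ee_pos']+[0,0,.17],.3); 
robot.gripper_to(0)
tgt=np.array([r[0],r[1],.37])-Rd@(off*[1,1,0]); print(tgt)
robot.move_ptp(tgt,Rd); robot.pause(.3)
ci=robot.camera_info("wrist"); im=robot.grab_frame("wrist"); np.save("w1.npy",ci,allow_pickle=True)
cv2.imwrite("pics/w1.png",im[:,:,::-1]); s=robot.get_state(); print(s['time'],s['ee_pos'],s['qpos'].round(2) if hasattr(s['qpos'],'round') else s['qpos'],s['opening'])
P=proj(ci,[r]); print(P)
```

```text
cam in tool [ 0.078  0.    -0.161]
[[ 0.     1.    -0.   ]
 [-0.963  0.    -0.271]
 [-0.271  0.     0.963]]
rocker [0.6008 0.2774 0.206 ]
[0.6405 0.3616 0.2   ]
[0.6368 0.1967 0.2   ]
[0.5557 0.1985 0.2   ]
[0.5575 0.3599 0.2   ]
[0.67844841 0.27723077 0.37      ]
4.5583 [0.67831653 0.27749629 0.37003323] [-0.56  0.56  0.24  1.09 -0.13  1.5   1.22] 0.0006241385850615552
[[252.90469867 104.55390597]]
```

View pics/w1.png

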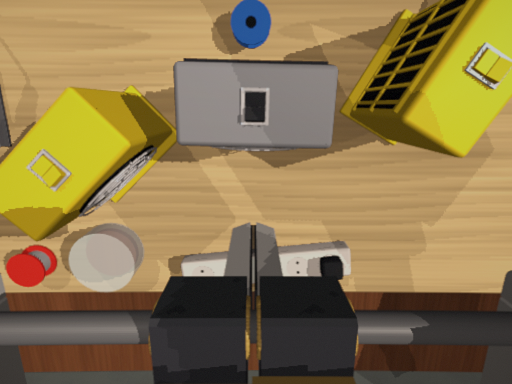

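The wrist view shows the rocker frame with corners about (242,88), (270,88), (269,124) and (242,124). The extractor's top has corners (175,62), (336,65), (333,147) and (177,146), and it is almost aligned with the world axes. I'll compute the pose and press.

Run:
```python
from cam import *
ci=np.load("w1.npy",allow_pickle=True).item()
f=[on_plane(ci,p,[0,0,1],.203) for p in((242,88),(270,88),(269,124),(242,124))]
t=[on_plane(ci,p,[0,0,1],.2) for p in((175,62),(336,65),(333,147),(177,146))]
fc=np.mean(f,0); tc=np.mean(t,0); d=(t[0]-t[1]+t[3]-t[2])/2
yaw=np.arctan2(-d[0],d[1]); print(fc,tc,yaw,np.linalg.norm(d),(t[3]-t[0]))
c=(fc+tc)/2; c=np.where(abs(fc-tc)<.004,c,fc)
cy,sy=np.cos(yaw),np.sin(yaw)
ex=np.array([cy,sy,0]);ey=np.array([-sy,cy,0])
R=np.column_stack([-ex,ey,[0,0,-1]])
p=np.array([c[0],c[1],0])+ex*.012
TIP=.019
robot.move_ptp(p+[0,0,.24+TIP],R)
robot.move_linear(p+[0,0,.215+TIP],.08)
robot.pause(.2); f0=np.array(robot.get_state()['force'])
print("early",robot.move_linear(p+[0,0,.209+TIP],.02,threshold=5))
for z in np.arange(.208,.199,-.001):
    robot.move_linear(p+[0,0,z+TIP],.02); s=robot.get_state(); df=np.array(s['force'])-f0
    print(round(z,4),round(s['ee_pos'][2]-TIP,4),df.round(2))
    if df[2]>6.5: break
robot.pause(.1)
robot.move_linear(p+[0,0,.25+TIP],.1); robot.move_linear(p+[0,0,.37],.3);
w=[.6783165,.2774963,.37]
import cv2
robot.move_linear(w,.2); robot.pause(.2); im=robot.grab_frame("wrist")
a=cv2.resize(im[75:137,215:297],None,fx=7,fy=7,interpolation=cv2.INTER_CUBIC); cv2.imwrite("pics/w2.png",a[:,:,::-1]); print(robot.get_state()['time'])
```

```text
[0.60250549 0.28030756 0.203     ] [0.60289059 0.27989161 0.2       ] 3.130404333642037 0.16166487415304226 [ 0.08211459 -0.00366931  0.        ]
early False
0.208 0.208 [-0.83 -0.2  -0.53]
0.207 0.2069 [-0.11 -0.43 -0.03]
0.206 0.2061 [ 0.68 -0.2  -0.31]
0.205 0.2052 [-0.73 -0.25  3.36]
0.204 0.2043 [-1.13 -0.06  7.49]
11.45
```

View pics/w2.png

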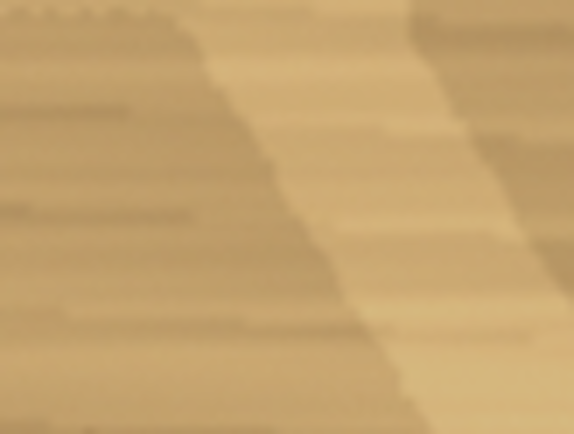

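My yaw came out half a turn off because the image's right is +y. I pressed the level near half, so the rocker didn't move and nothing was harmed. Redoing it with yaw −0.011.

```bash
cat > press.py <<'E'
from cam import *
def press(p,R,n,z0,z1,fstop):
    """tips to p+n*h, stepping h from z0 to z1 until force along n exceeds fstop"""
    tcp=lambda h:p+n*(h+.019)
    robot.pause(.2); f0=np.array(robot.get_state()['force'])
    for h in np.arange(z0,z1-1e-6,-.001):
        robot.move_linear(tcp(h),.02); s=robot.get_state(); df=np.array(s['force'])-f0
        print(round(h*1e3,1),round(n@(s['ee_pos']-p)*1e3-19,2),(df@n).round(2))
        if df@n>fstop: break
    robot.pause(.25)
    robot.move_linear(tcp(z0+.03),.1)
E
python3 - <<'E'
from press import *
import cv2
yaw=-.0112; c=np.array([.6026,.2801,0])
cy,sy=np.cos(yaw),np.sin(yaw); ex=np.array([cy,sy,0]);ey=np.array([-sy,cy,0]); n=np.array([0,0,1.])
R=np.column_stack([-ex,ey,-n]); p=c+ex*.012
robot.move_ptp(p+n*(.25+.019),R); robot.move_linear(p+n*(.212+.019),.08)
press(p,R,n,.211,.203,7)
robot.move_linear([.6783165,.2774963,.37],.2); robot.pause(.2); ci=robot.camera_info("wrist");im=robot.grab_frame("wrist")
a=cv2.resize(im[50:160,165:345],None,fx=4,fy=4,interpolation=cv2.INTER_CUBIC); cv2.imwrite("pics/w3.png",a[:,:,::-1]); print(robot.get_state()['time'])
E
```

```text
211.0 211.05 -1.05
210.0 209.93 0.54
209.0 209.02 1.27
208.0 208.01 0.87
207.0 206.94 1.13
206.0 205.99 0.32
205.0 205.17 4.32
204.0 204.38 7.44
18.6083
```

View pics/w3.png

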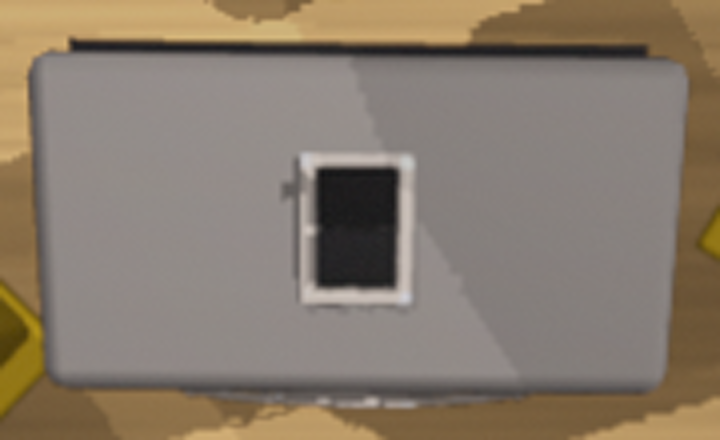

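The force trace fits the switch going on: about 1 N from 210 to 206 mm, then stiff. The picture shows the rocker between crop rows 165 and 290, and the extractor has not moved. On to the station view.

Run:
```python
from cam import *
import cv2
Rd=np.array([[-1,0,0],[0,1,0],[0,0,-1.]])
robot.move_ptp(np.array([.62,-.30,.30]),Rd); robot.pause(.3)
ci=robot.camera_info("wrist");im=robot.grab_frame("wrist"); np.save("w4.npy",ci,allow_pickle=True)
cv2.imwrite("pics/w4full.png",im[:,:,::-1])
a=cv2.resize(im[0:240,110:430],None,fx=2.5,fy=2.5,interpolation=cv2.INTER_CUBIC); cv2.imwrite("pics/w4.png",a[:,:,::-1]); print(robot.get_state()['time'],robot.get_state()['force'])
```

```text
21.0583 [-0.45541135  0.73262108 -0.65405221]
```

View pics/w4.png

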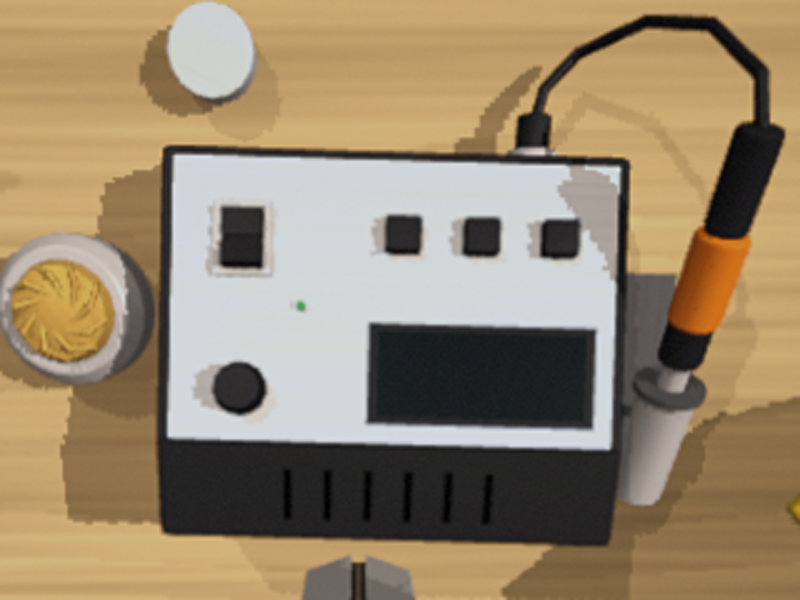

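The station crop (2.5x, offset (110,0)) shows:
- front panel edge from (165,148) to (628,160)
- rocker ridge at (242,234), in a frame spanning about (214–271, 203–274)
- three keys at (404,235), (482,236) and (560,239), the middle one being (482,236)

The rocker's upper half is lower in the image.

Run:
```python
from cam import *
ci=np.load("w4.npy",allow_pickle=True).item()
px=lambda x,y:((110+(x+.5)/2.5-.5),(y+.5)/2.5-.5)
a=on_plane(ci,px(165,148),[0,0,1],.05);b=on_plane(ci,px(628,160),[0,0,1],.05)
d=(b-a)/np.linalg.norm(b-a); print("width",np.linalg.norm(b-a),a,b)
ey=d; h=np.array([ey[1],-ey[0],0]); t=np.deg2rad(15)
ex=h*np.cos(t)+np.array([0,0,np.sin(t)]); n=np.cross(ex,ey); m=(a+b)/2
P=lambda x,y,k:on_plane(ci,px(x,y),n,n@m+k)
loc=lambda X:np.array([ex@(X-m),ey@(X-m),n@(X-m)]).round(4)
print("ex",ex,"n",n)
for nm,q in dict(ridge=(242,234,.006),frame=(242.7,238.5,.003),k3=(404,235,.008),k2=(482,236,.008),k1=(560,239,.008),back1=(163,441,0),back2=(612,450,0)).items(): X=P(*q); print(nm,X.round(4),loc(X))
np.savez("st.npz",ex=ex,ey=ey,n=n,m=m,ridge=P(242,234,.006),k2=P(482,236,.008))
# cross-check with top cam
t0=robot.camera_info("top")
for nm,(x,y),k in(("k2",(170,233),.008),("rock",(317,231),.006)):
    X=on_plane(t0,(325+(x+.5)/5-.5,130+(y+.5)/5-.5),n,n@m+k); print("top",nm,X.round(4),loc(X))
```

```text
width 0.2257579210161457 [ 0.48976291 -0.39378395  0.05      ] [ 0.4952041  -0.16809161  0.05      ]
ex [ 0.96564523 -0.02328064  0.25881905] n [-0.25874386  0.00623803  0.96592583]
ridge [ 0.5299 -0.3557  0.0667] [ 0.0422 -0.0738  0.006 ]
frame [ 0.5319 -0.3558  0.0641] [ 0.0434 -0.0739  0.003 ]
k3 [ 0.5303 -0.2778  0.0684] [0.0412 0.004  0.008 ]
k2 [ 0.5308 -0.2404  0.0683] [0.0408 0.0415 0.008 ]
k1 [ 0.5322 -0.203   0.0684] [0.0413 0.0789 0.008 ]
back1 [ 0.6273 -0.3955  0.0869] [ 0.1424 -0.1113 -0.    ]
back2 [ 0.6318 -0.1748  0.0866] [0.1415 0.1095 0.    ]
top k2 [ 0.529  -0.2402  0.0678] [0.0389 0.0416 0.008 ]
top rock [ 0.5304 -0.3549  0.0668] [ 0.0427 -0.073   0.006 ]
```

```bash
sed -i 's/fstop):/fstop,step=.001):/; s/,-.001)/,-step)/' press.py
python3 - <<'E'
from press import *
d=np.load("st.npz"); ex,ey,n,m=(d[k] for k in("ex","ey","n","m"))
R=np.column_stack([-ex,ey,-n]); p=m+ex*.0545-ey*.0735
robot.move_ptp(p+n*(.07+.019),R); robot.move_linear(p+n*(.014+.019),.06)
press(p,R,n,.013,.002,7)
s=robot.get_state();print(s['time'],s['force'])
E
```

```text
13.0 12.97 -0.6
12.0 11.91 -1.38
11.0 10.98 0.5
10.0 10.03 0.28
9.0 8.96 0.26
8.0 7.93 1.24
7.0 6.93 0.7
6.0 6.06 2.66
5.0 5.12 6.26
4.0 4.27 10.26
26.4083 [-0.45484513  0.0259499  -0.74492681]
```

Run:
```python
from cam import *
import cv2
Rd=np.array([[-1,0,0],[0,1,0],[0,0,-1.]])
robot.move_ptp(np.array([.62,-.30,.30]),Rd); robot.pause(.2)
im=robot.grab_frame("wrist"); old=cv2.imread("pics/w4full.png")[:,:,::-1]
a=np.hstack([cv2.resize(i[70:120,185:245],None,fx=6,fy=6,interpolation=cv2.INTER_CUBIC) for i in(old,im)]); cv2.imwrite("pics/w5.png",a[:,:,::-1]); print(robot.get_state()['time'])
```

```text
27.5
```

View pics/w5.png

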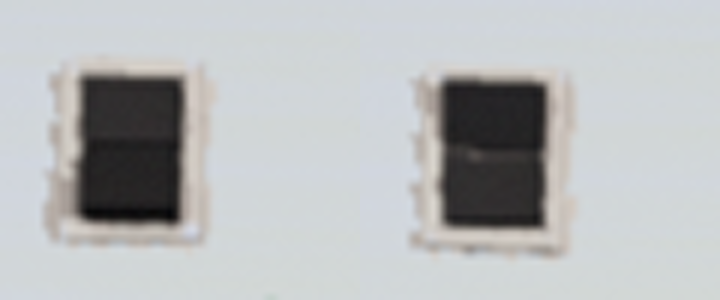

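The shading of the two halves has swapped between left (before) and right (after): the upper half now lies flat and the lower half stands up, so the station is on. Next, the middle key.

Run:
```python
from press import *
d=np.load("st.npz"); ex,ey,n,m=(d[k] for k in("ex","ey","n","m"))
R=np.column_stack([-ex,ey,-n]); p=m+ex*.0408+ey*.0415
robot.move_ptp(p+n*(.07+.019),R); robot.move_linear(p+n*(.012+.019),.06)
press(p,R,n,.0105,.0015,4.7,.0005)
robot.move_linear(p+n*.12,.15); robot.pause(.3)
s=robot.get_state();print(s['time'],s['force'])
```

```text
10.5 10.45 0.05
10.0 9.97 0.45
9.5 9.47 0.23
9.0 9.02 0.06
8.5 8.51 1.89
8.0 8.0 1.22
7.5 7.5 3.23
7.0 7.01 3.22
6.5 6.49 3.61
6.0 6.0 3.7
5.5 5.52 3.04
5.0 5.0 4.2
4.5 4.5 4.41
4.0 4.09 8.21
34.8 [ 0.50886227  1.19820304 -0.31365427]
```

The key went all the way down and the arm is clear. A quick number check on the extractor's rocker shading, before against after.

Run:
```python
import cv2
b=cv2.imread("pics/w3.png",0); a=cv2.resize(cv2.imread("pics/w1.png",0)[50:160,165:345],None,fx=4,fy=4,interpolation=cv2.INTER_CUBIC)
for i in(a,b): print([round(float(i[r,330:390].mean()),1) for r in(slice(175,192),slice(192,205),slice(205,218),slice(236,250),slice(250,265),slice(265,280))])
for f in("w4full",):
    c=cv2.imread(f"pics/{f}.png",0); print(c[84:92,200:213].mean(),c[96:104,200:213].mean())
```

```text
[33.2, 32.9, 32.5, 35.9, 38.2, 39.3]
[28.7, 28.5, 27.9, 37.4, 36.1, 34.9]
45.56730769230769 35.73076923076923
```

Run:
```python
from cam import *
b=cv2.imread("pics/w3.png")[140:320,280:440]; a=cv2.resize(cv2.imread("pics/w1.png")[50:160,165:345],None,fx=4,fy=4,interpolation=cv2.INTER_CUBIC)[140:320,280:440]
cv2.imwrite("pics/cmp.png",cv2.resize(np.clip(np.hstack([a,b]).astype(float)*2.2,0,255).astype(np.uint8),None,fx=2.4,fy=2.4))
```

```text
(no output)
```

View pics/cmp.png

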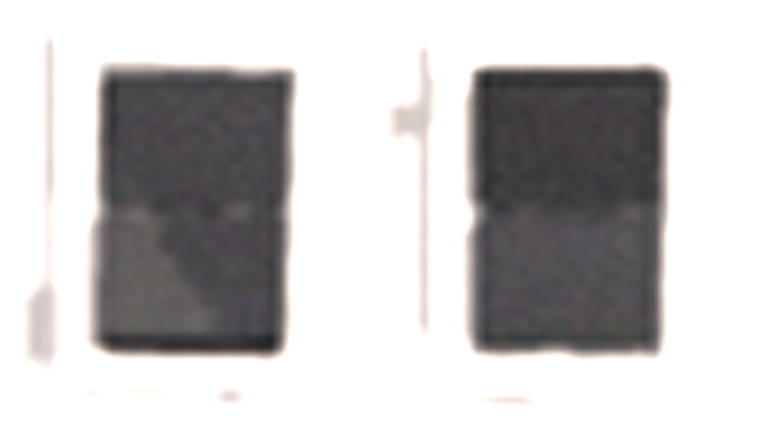

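The raised end, with its dark edge and shadow, has moved from the far half (left, before) to the near half (right, after), so the extractor is on. Handing in.

```bash
python3 -c "
from rig import robot
print(robot.sign_off())"
```

```text
the job is handed in; nothing more can be done
None
```

The job is handed in: the extractor and then the station are switched on, and the middle preset key was pressed fully down and released, with about 35 s of the 54 s used. One stray light press (about 7 N) landed on the level half of the extractor's rocker first and changed nothing; the hand-in gave no verdict.

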